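# Knock a pressed hub out of its nest

## Task

The aluminium hub is held tight in the pressing fixture, flush with the nest. Press the hand lever fully down so that the knockout rod pushes the hub up out of the nest, let the lever come back up, then lift the hub out and set it down, bearing side up, on the floor of the parts tray beside the finished hub. Do not let the hub drop, and leave the finished hub and the things on the bench where they are.

Things in the scene. Friction and masses are not known exactly. Their poses are not given: they have to be found in the camera images.
- nest_mouth (a point): Centre of the nest's mouth on top of the steel pressing fixture (bolted down), 126 mm above the bench; z up, y towards the hand lever. The nest is a flat-topped dark steel ring 100 mm across, bore 59 mm wide, 30 mm deep, flush-filled by the hub; the 20 mm knockout rod rises through the middle of its floor. Below the ring lies a plate 150 x 160 mm (x, y), its top 30 mm below this point.
- lever_pivot (a point): The pin about which the hand lever turns, 45 mm above the bench, at 85 mm from the nest's axis along the nest's y; the pin lies along the nest's x.
- lever_pad (a point): Centre of the upper face of the lever's flat steel thumb pad (36 mm wide, 50 mm along the lever, 10 mm thick) at its outer end, 223 mm from the nest's axis, 138 mm outside the pivot and 50 mm above it: 95 mm over the bench at rest. Pressed fully down from above it sinks 33 mm and moves 7 mm outwards; that takes 10 to 20 N.
- lever (a joint): Turn of the hand lever, rad: 0 at rest (pad up, rod down), 0.235 fully down at its stop, where the rod stands 20 mm above the nest's floor. The rod rises 85 mm per rad. A return spring brings lever and rod back when the pad is let go; the hub stays up.
- hub_center (a point): Centre, half-way up, of the hub in the nest: a plain aluminium cylinder 56 mm in diameter, 30 mm tall, 0.2 kg, a sealed ball bearing (dark and steel rings) in its upper end; z to the bearing end. Spring plungers in the nest grip its rim: 12 to 20 N push or pull it up, and it stays where it is raised. After a full stroke it stands 20 mm proud and can be gripped across its diameter.
- tray: Low grey open steel tray, 290 mm (its x) by 170 mm (its y) outside, walls 3 mm thick and 26 mm high, floor 3 mm thick; origin under its centre on the bench. It does not slide.
- done_hub_center (a point): Centre, half-way up, of the finished hub standing loose in the tray, the same as the hub in the nest. It stands anywhere near the tray's long middle line, so that at least one end of the tray is free.
- hammer: Loose hammer lying on the bench beyond the fixture; to be left alone. Origin at the middle of its length, x along the handle to the head.
- wrench: Loose wrench lying on the bench beyond the tray; to be left alone. Origin at the middle of its length.
- grease: Grease tin, 68 mm in diameter and 90 mm tall, standing on the bench to the robot's left; to be left alone. Origin under its centre.

How it is judged:
By the outcome, as a careful person would: the job done as asked, in the order asked, and still so for the second after the job is handed in, with the robot touching nothing.
It also fails if it takes over 51 s, if anything falls off the work surface, if the arm or the gripper's body presses on something with over 40 N, if the wrist force passes 120 N, or if a joint passes its speed limit or range.

## Robot

A 6-joint arm with a two-finger parallel gripper is mounted at the origin on the work surface. World frame = base frame: x ahead of the robot, y to its left, z up, the work surface at z = 0. Lengths are in m, angles in rad, forces in N, time in s.
With the tool pointing down it reaches from about 0.35 to 0.775 m from the base axis. Payload 7.3 kg.
Tool frame: the origin (TCP) lies at the very end of the fingers, on their centre line; the grasp point (between the pads) lies 19 mm behind it; z points along the fingers, y is the line along which they close (so a half turn about z gives the same grasp; the last joint's range is limited). The gripper opens to 92 mm and grips with 3 to 60 N. Pads are 19 mm wide; open, the fingers measure 130 mm over their backs; the gripper's body (75 mm by 190 mm) begins 47 mm behind the grasp point.
Start: joints at [-1.43, 0.342, 1.524, -0, 1.275, -0.146], TCP at [0.149, -0.504, 0.227] pointing down, gripper open.
Joint ranges: [-2.53, 2.53], [-0.77, 2.02], [0.04, 2.7], [-1, 4.14], [0.28, 2.66], [-3.11, 3.11]. Speed limits (rad/s): [2.57, 2.57, 3.14, 3.14, 3.14, 3.14].

## Interface

Orientations are given as [roll, pitch, yaw] about the fixed x, y, z axes, in that order (R = Rz(yaw) Ry(pitch) Rx(roll)).
In Python, from cell import observe, read_camera, get_calibration, hand_in, search_frame gives the robot as it stands.
- The arm moves only by the tool step_arm, never from a script. Its argument "commands" is a list of rows, each an object with "translation": the shift along the tool's x, y, z in mm, a list of three; "roll": the turn about the tool's z in rad. In form: [{"translation": [x, y, z], "roll": roll}, ...]. A call has 1 to 20 rows; each row shifts and turns the commanded pose from where the row before left it, along the tool's axes as they then stand; what a row does not reach is not made up. A row lasts 1/12 s, in which the tool goes at most 41.7 mm and 7.16 degrees, less where a joint would pass 70% of its speed; a pose out of reach is approached as far as the arm can. A call is refused whole if a number of a shift passes 41.7 or a number of a turn 0.125, either way. A call with a gripper value outside its range is refused whole. "fingers" is the opening, from 0 (shut) to 1 (fully open), set as the call begins (left out, the last holds). The fingers move at their own pace and stop on an object; "grip_force" is the grip in N (left out, the last holds). Time passes only in rows, so rows that do not move let the fingers close. It gives the time, the measured TCP pose, the force, the opening and the grip force at its end, in the units of the state.
- observe(): the state, without advancing time (a new reading comes with each control period).
- read_camera(name): name is "side" or "top" or "wrist"; returns the picture (420x560x3 uint8, red, green, blue); there is no depth.
- get_calibration(name): a dict with "camera_matrix" (3x3 intrinsics, pixels), "world_from_camera" (4x4, takes a point from camera to world coordinates). Camera axes: x right, y up, looking along -z (the intrinsics and any distortion apply to the point x, -y, -z); pixel columns grow to the right and rows downward; lengths in m; the calibration is good to about 2 mm. The wrist camera is an equidistant fisheye: a pixel r from the principal point sees the ray r / f radians off the axis. A picture is of the moment at which its call begins: read the wrist's pose just before it. get_calibration takes no time and is no camera call; for the wrist camera it gives the pose at the moment of the call.
- hand_in(): hands the job in; it is judged then, once.
Trained networks look in the newest picture that a camera, given by its name, has taken for a name from the list of things; names that differ only in an ending like _2 or _b are one class to them, and where a whole thing is asked for, a point or a joint stands for the part that bears it (a point fixed in the world has none). Each returns a list of dicts, best first, with "confidence" (0 to 1); they miss things now and then, are a little off and sometimes report something else, mostly with a low value. They report only what shows in the picture. A call takes as long as a camera call.
- search_frame(camera, name): "at" ([x, y, z] in m, in world coordinates, good to about 4 mm: the middle of the surface that is visible of it).
The state is a dict: "time": time; "qpos": joint angles; "qvel": joint speeds; "joint_efforts": joint torques, N m; "tool_pos": TCP position; "tool_rot": TCP orientation; "contact_force": force on the tool from outside, world axes, zero at the start; "torque": the same for the moment, N m; "opening": finger opening in m; "grip_force": force on a finger pad.
Only numpy, scipy, OpenCV 4.12 (cv2) and the standard library are available. Lean on these libraries where they do the work, as an engineer would, in place of code of your own. Each camera call takes 0.05 s, during which the arm holds its last target. There are 200 camera calls.

## Working session

There is one attempt and no reset: what is moved stays moved. The work goes in short steps, Python scripts to look and compute and a tool call to move; the robot and the scene stay as the last step left them, time stands still between calls to the robot, and variables do not carry over. Pictures are saved under pics/ and viewed, at most 10 in all, crops included, and the job is handed in when it is done.

Besides the shell and the picture viewer there is one more tool, called after "Request:" as name(argument=value, ...) on one line, values as JSON. step_arm: Moves the arm, as the interface text tells. Its arguments: {"type":"object","properties":{"commands":{"type":"array"},"fingers":{"type":"number"},"grip_force":{"type":"number"}},"required":["commands"]}

```bash
mkdir -p pics; ls; cat > h.py <<'E'
import numpy as np, cv2
from cell import *
def snap(n,f):
    im=read_camera(n); cv2.imwrite('pics/'+f,im[:,:,::-1]); return im
E
python3 - <<'E'
from h import *
s=observe(); print(s['time'],s['tool_pos'],s['tool_rot'],s['contact_force'],s['opening'])
a=snap('side','s0.png');b=snap('top','t0.png')
cv2.imwrite('pics/c0.png',cv2.resize(np.hstack([a,b])[:,:,::-1],(800,300),interpolation=cv2.INTER_AREA))
for n in ['nest_mouth','lever_pivot','lever_pad','hub_center','tray','done_hub_center','grease','hammer','wrench']:
  for c in ['top','side']:
    print(n,c,[(np.round(d['at'],3).tolist(),round(d['confidence'],2)) for d in search_frame(c,n)[:3]])
for c in ['top','side']: print(get_calibration(c))
print(observe()['time'])
E
```

```text
pics
0.0 [ 0.14847613 -0.50313789  0.22604857] [-3.14006274e+00 -2.59359058e-04  2.86803431e-01] [0.30706988 0.18196373 0.55185967] 0.09200546164518213
nest_mouth top [([0.496, 0.079, 0.098], 0.82), ([0.497, 0.254, 0.096], 0.21)]
nest_mouth side [([0.486, 0.119, 0.09], 0.92), ([0.597, -0.268, 0.028], 0.32)]
lever_pivot top [([0.492, 0.079, 0.097], 0.84)]
lever_pivot side [([0.489, 0.116, 0.09], 0.8)]
lever_pad top [([0.498, 0.254, 0.091], 0.74)]
lever_pad side [([0.499, 0.268, 0.093], 0.87), ([0.489, 0.056, 0.126], 0.31)]
hub_center top [([0.493, 0.054, 0.122], 0.82), ([0.602, -0.28, 0.035], 0.32)]
hub_center side [([0.489, 0.054, 0.125], 0.77)]
tray top [([0.507, -0.272, 0.004], 0.66), ([0.764, -0.232, 0.008], 0.66)]
tray side [([0.503, -0.269, 0.006], 0.6)]
done_hub_center top [([0.604, -0.279, 0.032], 0.58)]
done_hub_center side [([0.597, -0.27, 0.029], 0.88)]
grease top [([0.597, 0.458, 0.088], 0.97), ([0.496, 0.253, 0.09], 0.3)]
grease side [([0.59, 0.489, 0.083], 0.55)]
hammer top [([0.751, 0.212, 0.021], 0.63)]
hammer side [([0.751, 0.253, 0.02], 0.57)]
wrench top [([0.764, -0
[... 281 characters left out ...]
m_camera': array([[-0.0302156 ,  0.99375425, -0.10742207,  0.52708643],
       [-0.99944622, -0.02853903,  0.01711086,  0.10002072],
       [ 0.01393827,  0.1078796 ,  0.99406625,  1.11045685],
       [ 0.        ,  0.        ,  0.        ,  1.        ]])}
{'camera_matrix': array([[416.22003584,   0.        , 281.69468119],
       [  0.        , 416.22003584, 209.68317459],
       [  0.        ,   0.        ,   1.        ]]), 'world_from_camera': array([[-0.9245814 ,  0.23303226, -0.30140539,  0.35337773],
       [-0.38080611, -0.54105105,  0.74983363,  0.76364177],
       [ 0.01165972,  0.80805924,  0.58898584,  0.62182483],
       [ 0.        ,  0.        ,  0.        ,  1.        ]])}
1.0
```

View pics/t0.png

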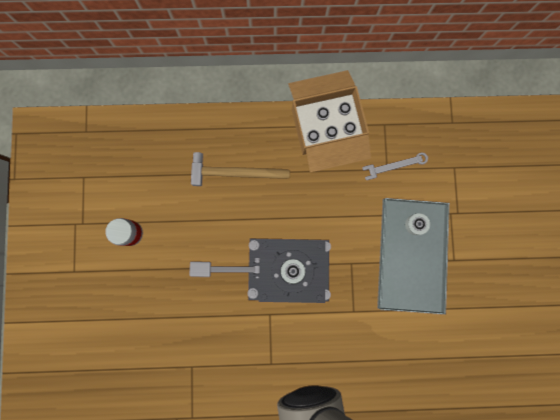

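View pics/s0.png

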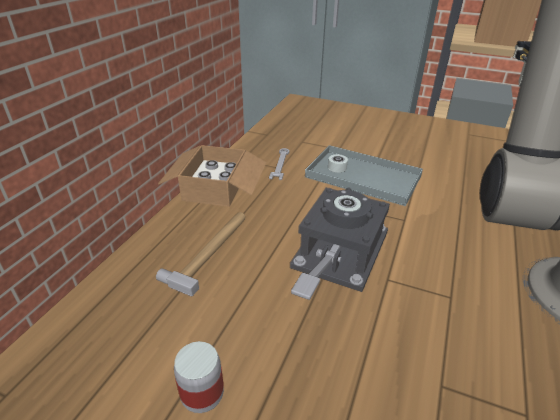

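The top view shows the nest hub at (293,271), the lever pad at (200,269), and the tray with its finished hub at (420,224). The tray's near end is free. The side view shows the hub at (347,203), the pad at (307,285) and the finished hub at (338,160).

```bash
cat >> h.py <<'E'
def ray(cal,p):
    K=cal['camera_matrix'];T=cal['world_from_camera'];v=np.array([p[0]-K[0,2],p[1]-K[1,2]],float)/K[0,0]
    return T[:3,3],T[:3,:3]@np.array([v[0],-v[1],-1])
def fray(cal,p):
    K=cal['camera_matrix'];T=cal['world_from_camera'];v=np.array([p[0]-K[0,2],p[1]-K[1,2]],float)
    r=np.hypot(*v);t=r/K[0,0];u=v/max(r,1e-9)*np.sin(t)
    d=T[:3,:3]@np.array([u[0],-u[1],-np.cos(t)]);return T[:3,3],d
def tri(rs):
    A=0;b=0
    for o,d in rs:
        d=d/np.linalg.norm(d);P=np.eye(3)-np.outer(d,d);A=A+P;b=b+P@o
    x=np.linalg.solve(A,b);return x.round(4),[round(float(np.linalg.norm(np.cross(x-o,d/np.linalg.norm(d)))),4) for o,d in rs]
def atz(r,z): o,d=r; return (o+d*(z-o[2])/d[2]).round(4)
def tool(): 
    s=observe();print(round(s['time'],2),np.round(s['tool_pos'],4),np.round(s['tool_rot'],4),np.round(s['contact_force'],1),round(s['opening'],4),round(s['grip_force'],1));return s
def shift(s,t,yaw):
    # tool-frame shift (mm) and turn to reach world t with yaw
    y=s['tool_rot'][2];d=np.array(t)-s['tool_pos'];print('world d mm',(d*1e3).round(1),'tool mm',(1e3*np.array([np.cos(y)*d[0]+np.sin(y)*d[1],np.sin(y)*d[0]-np.cos(y)*d[1],-d[2]])).round(1),'roll',-(yaw-y))
E
python3 - <<'E'
from h import *
t=get_calibration('top');s=get_calibration('side')
for n,a,b in [('hub',(293,271),(347,203)),('pad',(200,269),(307,285)),('done',(420,224),(338,159))]: print(n,tri([ray(t,a),ray(s,b)]))
for c in [(385,198),(448,203),(445,313),(379,307)]: print(atz(ray(t,c),.026))
st=tool(); shift(st,[.49,.16,.28],0)
E
```

```text
hub (array([0.4913, 0.0522, 0.1228]), [0.0012, 0.0012])
pad (array([0.5005, 0.2753, 0.0904]), [0.0002, 0.0002])
done (array([ 0.5999, -0.2888,  0.0287]), [0.0018, 0.0018])
[ 0.6697 -0.2021  0.026 ]
[ 0.6517 -0.3682  0.026 ]
[ 0.3679 -0.3392  0.026 ]
[ 0.3884 -0.1702  0.026 ]
1.0 [ 0.1485 -0.5036  0.2268] [3.1415 0.     0.2868] [ 0.2 -0.7  0.2] 0.0915 0.0
world d mm [341.5 663.6  53.2] tool mm [ 515.2 -539.9  -53.2] roll 0.2868055245503607
```

Request:
step_arm(commands=[{"translation":[28.5,-16.2,-3.5],"roll":0},{"translation":[28.5,-16.2,-3.5],"roll":0},{"translation":[28.5,-16.2,-3.5],"roll":0},{"translation":[28.5,-16.2,-3.5],"roll":0},{"translation":[28.5,-16.2,-3.5],"roll":0},{"translation":[28.5,-16.2,-3.5],"roll":0},{"translation":[28.5,-16.2,-3.5],"roll":0},{"translation":[28.5,-16.2,-3.5],"roll":0},{"translation":[28.5,-16.2,-3.5],"roll":0},{"translation":[28.5,-16.2,-3.5],"roll":0},{"translation":[28.5,-16.2,-3.5],"roll":0},{"translation":[28.5,-16.2,-3.5],"roll":0},{"translation":[28.5,-16.2,-3.5],"roll":0},{"translation":[28.5,-16.2,-3.5],"roll":0},{"translation":[28.5,-16.2,-3.5],"roll":0},{"translation":[0,0,0],"roll":0.096},{"translation":[0,0,0],"roll":0.096},{"translation":[0,0,0],"roll":0.095}], fingers=0)

```text
time: 2.5
tool_pos: [0.4902, -0.1488, 0.2791]
tool_rot: [3.142, 0.0, -0.003]
contact_force: [0.9, -0.7, -0.3]
opening: 0.0006
grip_force: 0.0
```

Request:
step_arm(commands=[{"translation":[0,-30,-2],"roll":0},{"translation":[0,-30,-2],"roll":0},{"translation":[0,-30,-2],"roll":0},{"translation":[0,-30,-2],"roll":0},{"translation":[0,-30,-2],"roll":0},{"translation":[0,-30,-2],"roll":0},{"translation":[0,-30,-2],"roll":0},{"translation":[0,-30,-2],"roll":0},{"translation":[0,-30,-2],"roll":0},{"translation":[0,-30,-2],"roll":0},{"translation":[0,0,0],"roll":0},{"translation":[0,0,0],"roll":0}])

```text
time: 3.5
tool_pos: [0.4897, 0.1517, 0.2991]
tool_rot: [3.141, -0.0, 0.003]
contact_force: [0.1, -0.8, -0.7]
opening: 0.0007
grip_force: 0.0
```

```bash
python3 - <<'E'
from h import *
s=tool(); print(get_calibration('wrist')); snap('wrist','w1.png')
for n in ['lever_pad','hub_center']: print(n,search_frame('wrist',n)[:2])
shift(s,[.5005,.2753,.105],0)
E
```

```text
3.5 [0.4897 0.1517 0.2991] [ 3.1414e+00 -0.0000e+00  2.9000e-03] [ 0.1 -0.8 -0.7] 0.0007 0.0
{'camera_matrix': array([[325.1922621 ,   0.        , 275.48812315],
       [  0.        , 325.1922621 , 211.47055696],
       [  0.        ,   0.        ,   1.        ]]), 'world_from_camera': array([[ 2.96311081e-03,  9.66157597e-01,  2.57935490e-01,
         5.58754399e-01],
       [-9.99995604e-01,  2.83399111e-03,  8.72372144e-04,
         1.52273444e-01],
       [ 1.11862089e-04, -2.57936941e-01,  9.66161747e-01,
         4.57262388e-01],
       [ 0.00000000e+00,  0.00000000e+00,  0.00000000e+00,
         1.00000000e+00]])}
lever_pad []
hub_center [{'at': [0.4969, 0.0554, 0.1254], 'confidence': 0.82}, {'at': [0.5047, 0.0956, 0.0963], 'confidence': 0.62}]
world d mm [  10.8  123.6 -194.1] tool mm [  11.2 -123.6  194.1] roll 0.002877235835818448
```

View pics/w1.png

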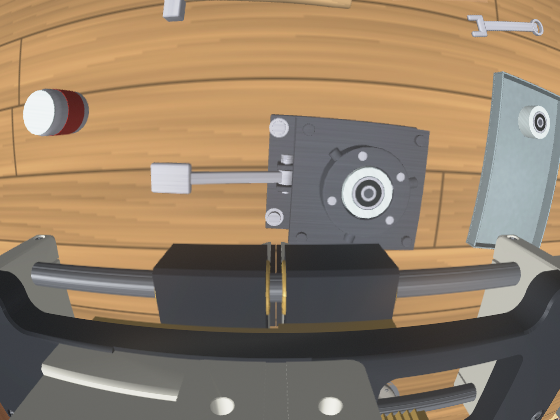

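The wrist view shows the pad at (171,178) and the hub at (367,193), with four small plunger dots around the hub on the ring. The finished hub is at (540,121).

```bash
python3 - <<'E'
from h import *
t=get_calibration('top');s=get_calibration('side');w=get_calibration('wrist')
print('pad',atz(fray(w,(171,178)),.095),tri([fray(w,(171,178)),ray(s,(307,285)),ray(t,(200,269))]))
print('hub',atz(fray(w,(368,193)),.126),tri([fray(w,(368,193)),ray(s,(347,203)),ray(t,(293,271))]))
print('done',atz(fray(w,(540,121)),.033))
for p in [(362,156),(401,177),(390,221),(332,201)]: print(atz(fray(w,p),.126))
E
```

```text
pad [0.5027 0.2716 0.095 ] (array([0.501 , 0.2745, 0.0891]), [0.0011, 0.0005, 0.0011])
hub [0.4908 0.0511 0.126 ] (array([0.491 , 0.0514, 0.123 ]), [0.0014, 0.0017, 0.001])
done [ 0.6004 -0.2886  0.033 ]
[0.5302 0.0597 0.126 ]
[0.509  0.0141 0.126 ]
[0.4594 0.0229 0.126 ]
[0.4819 0.0902 0.126 ]
```

Request:
step_arm(commands=[{"translation":[1.9,-20.6,15],"roll":0},{"translation":[1.9,-20.6,15],"roll":0},{"translation":[1.9,-20.6,15],"roll":0},{"translation":[1.9,-20.6,15],"roll":0},{"translation":[1.9,-20.6,15],"roll":0},{"translation":[1.9,-20.6,15],"roll":0},{"translation":[0,0,26],"roll":0},{"translation":[0,0,26],"roll":0},{"translation":[0,0,26],"roll":0},{"translation":[0,0,20],"roll":0},{"translation":[0,0,6],"roll":0},{"translation":[0,0,0],"roll":0}], grip_force=20)

```text
time: 4.65
tool_pos: [0.5008, 0.2726, 0.1037]
tool_rot: [3.14, 0.003, -0.002]
contact_force: [0.2, -0.2, 0.4]
opening: 0.0006
grip_force: 0.0
```

Request:
step_arm(commands=[{"translation":[0,0,3],"roll":0},{"translation":[0,0,3],"roll":0},{"translation":[0,0,3],"roll":0},{"translation":[0,0,3],"roll":0},{"translation":[0,0,3],"roll":0},{"translation":[0,0,0],"roll":0}])

```text
time: 5.15
tool_pos: [0.5021, 0.2752, 0.0915]
tool_rot: [-3.139, -0.003, -0.0]
contact_force: [-1.0, 2.7, 4.1]
opening: 0.0004
grip_force: 2.1
```

Request:
step_arm(commands=[{"translation":[0,-1,3],"roll":0},{"translation":[0,-1,3],"roll":0},{"translation":[0,-1,3],"roll":0},{"translation":[0,-1,3],"roll":0},{"translation":[0,-1,3],"roll":0},{"translation":[0,-1,3],"roll":0},{"translation":[0,0,3],"roll":0},{"translation":[0,0,3],"roll":0},{"translation":[0,0,0],"roll":0}])

```text
time: 5.9
tool_pos: [0.5024, 0.2811, 0.0677]
tool_rot: [-3.139, -0.004, -0.0]
contact_force: [0.1, 2.5, 4.3]
opening: 0.0009
grip_force: 2.3
```

Request:
step_arm(commands=[{"translation":[0,0,2],"roll":0},{"translation":[0,0,2],"roll":0},{"translation":[0,0,0],"roll":0},{"translation":[0,0,0],"roll":0}])

```text
time: 6.23
tool_pos: [0.5025, 0.2816, 0.064]
tool_rot: [-3.139, -0.004, -0.0]
contact_force: [-0.2, 4.5, 6.1]
opening: 0.0003
grip_force: 3.4
```

Request:
step_arm(commands=[{"translation":[0,0,2],"roll":0},{"translation":[0,0,2],"roll":0},{"translation":[0,0,0],"roll":0},{"translation":[0,0,0],"roll":0}])

```text
time: 6.57
tool_pos: [0.5026, 0.2819, 0.0617]
tool_rot: [-3.138, -0.005, 0.0]
contact_force: [-5.1, 3.3, 19.9]
opening: 0.0008
grip_force: 9.8
```

```bash
python3 - <<'E'
from h import *
tool()
a=snap('side','s1.png')[180:310,270:420]
b=snap('top','t1.png')[220:330,170:350]
cv2.imwrite('pics/c1.png',np.vstack([cv2.resize(a,(600,300)),cv2.resize(b,(600,300))])[:,:,::-1])
E
```

```text
6.57 [0.5026 0.2819 0.0617] [-3.138 -0.005  0.   ] [-5.1  3.3 19.9] 0.0008 9.8
```

View pics/c1.png

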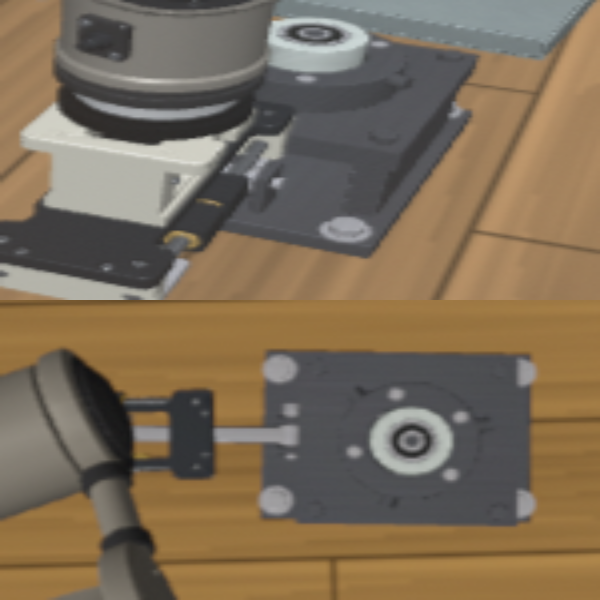

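The hub stands well proud in the side crop and the lever is down, with force rising at z = 0.0617, which matches the stop. I'll press slightly more to confirm it, then release.

Request:
step_arm(commands=[{"translation":[0,0,1.5],"roll":0},{"translation":[0,0,0],"roll":0},{"translation":[0,0,0],"roll":0}])

```text
time: 6.92
tool_pos: [0.5027, 0.282, 0.0612]
tool_rot: [-3.138, -0.006, -0.0]
contact_force: [-7.0, 2.4, 26.4]
opening: 0.0009
grip_force: 13.4
```

Request:
step_arm(commands=[{"translation":[0,1,-5],"roll":0},{"translation":[0,1,-5],"roll":0},{"translation":[0,1,-5],"roll":0},{"translation":[0,1,-5],"roll":0},{"translation":[0,1,-5],"roll":0},{"translation":[0,1,-5],"roll":0},{"translation":[0,0,-6],"roll":0},{"translation":[0,0,-10],"roll":0},{"translation":[0,0,-20],"roll":0},{"translation":[0,0,-34],"roll":0},{"translation":[0,0,-34],"roll":0},{"translation":[0,0,-34],"roll":0},{"translation":[0,0,-34],"roll":0},{"translation":[0,0,-10],"roll":0},{"translation":[0,0,0],"roll":0.1},{"translation":[0,0,0],"roll":0.1},{"translation":[0,0,0],"roll":0.1},{"translation":[0,0,0],"roll":0}])

```text
time: 8.42
tool_pos: [0.5006, 0.2735, 0.268]
tool_rot: [3.14, 0.002, -0.304]
contact_force: [-0.0, 0.1, -0.9]
opening: 0.0008
grip_force: 0.0
```

```bash
python3 - <<'E'
from h import *
s=tool(); shift(s,[.485,.10,.285],-.3)
E
```

```text
8.42 [0.5006 0.2735 0.268 ] [ 3.1395e+00  1.9000e-03 -3.0400e-01] [-0.   0.1 -0.9] 0.0008 0.0
world d mm [ -15.6 -173.5   17. ] tool mm [ 37.1 170.2 -17. ] roll -0.003962665522242059
```

Request:
step_arm(commands=[{"translation":[-0.3,21.5,0.8],"roll":0},{"translation":[-0.3,21.5,0.8],"roll":0},{"translation":[-0.3,21.5,0.8],"roll":0},{"translation":[-0.3,21.5,0.8],"roll":0},{"translation":[-0.3,21.5,0.8],"roll":0},{"translation":[-0.3,21.5,0.8],"roll":0},{"translation":[-0.3,21.5,0.8],"roll":0},{"translation":[-0.3,21.5,0.8],"roll":0},{"translation":[-0.3,21.5,0.8],"roll":0},{"translation":[-0.3,21.5,0.8],"roll":0},{"translation":[0,0,0],"roll":0},{"translation":[0,0,0],"roll":0}], fingers=1)

```text
time: 9.42
tool_pos: [0.4344, 0.0689, 0.2605]
tool_rot: [3.141, 0.001, -0.3]
contact_force: [0.1, 1.5, 0.2]
opening: 0.0758
grip_force: 0.0
```

```bash
python3 - <<'E'
from h import *
s=tool(); snap('wrist','w2.png'); snap('side','s2.png'); snap('top','t2.png')
print(search_frame('wrist','hub_center')[:2],search_frame('side','hub_center')[:2],search_frame('side','lever_pad')[:1])
shift(s,[.491,.0515,.16],-.3)
E
```

```text
9.42 [0.4344 0.0689 0.2605] [ 3.1412e+00  1.1000e-03 -3.0000e-01] [0.1 1.5 0.2] 0.0758 0.0
[{'at': [0.4983, 0.0514, 0.1435], 'confidence': 0.56}] [{'at': [0.49, 0.0644, 0.148], 'confidence': 0.88}] [{'at': [0.5002, 0.2654, 0.0895], 'confidence': 0.61}]
world d mm [  56.6  -17.4 -100.5] tool mm [ 5.920e+01 -1.000e-01  1.005e+02] roll 2.9962158700214125e-06
```

View pics/w2.png

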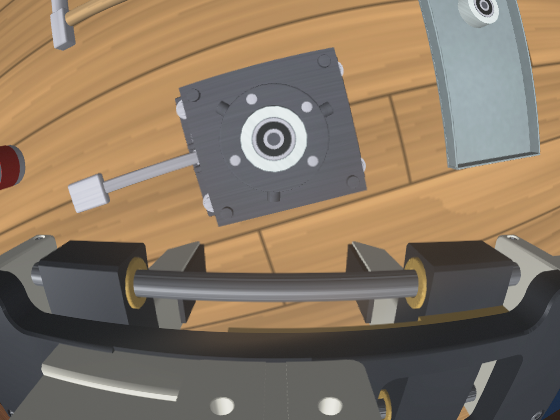

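View pics/s2.png

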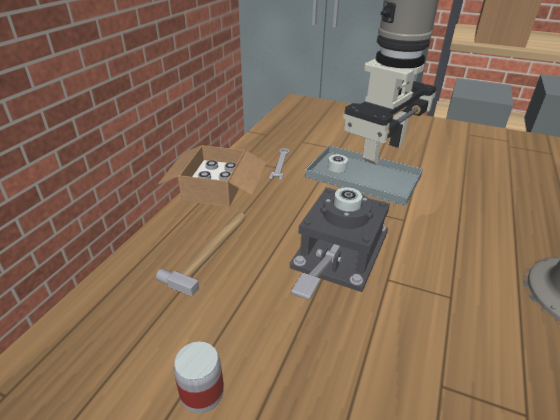

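The lever is back up. The hub stands proud, with its top at wrist (273,138) and side (348,195). The finger path is clear of the four bolt dots.

```bash
python3 - <<'E'
from h import *
w=get_calibration('wrist');s=get_calibration('side')
print(tri([fray(w,(273.5,138)),ray(s,(348,194.5))]),atz(fray(w,(273.5,138)),.146),atz(fray(w,(456,168)),.026),atz(fray(w,(540,153)),.026),atz(fray(w,(485,7)),.033))
st=tool(); shift(st,[.491,.0515,.16],-.3)
E
```

```text
(array([0.4923, 0.0547, 0.1456]), [0.0, 0.0]) [0.4923 0.0547 0.146 ] [ 0.3871 -0.17    0.026 ] [ 0.3698 -0.3389  0.026 ] [ 0.5983 -0.2847  0.033 ]
9.72 [0.435  0.0702 0.2606] [ 3.1415e+00  3.0000e-04 -2.9860e-01] [-0.6 -0.4  1.2] 0.0911 0.0
world d mm [  56.   -18.7 -100.6] tool mm [ 59.1   1.4 100.6] roll 0.0014345350892763231
```

Request:
step_arm(commands=[{"translation":[14.8,0,5],"roll":0},{"translation":[14.8,0,5],"roll":0},{"translation":[14.8,0,5],"roll":0},{"translation":[14.8,0,5],"roll":0},{"translation":[0,0,20],"roll":0},{"translation":[0,0,20],"roll":0},{"translation":[0,0,20],"roll":0},{"translation":[0,0,20],"roll":0},{"translation":[0,0,10],"roll":0},{"translation":[0,0,5],"roll":0},{"translation":[0,0,5],"roll":0},{"translation":[0,0,5],"roll":0},{"translation":[0,0,3],"roll":0},{"translation":[0,0,0],"roll":0},{"translation":[0,0,0],"roll":0}])

```text
time: 10.97
tool_pos: [0.4917, 0.052, 0.133]
tool_rot: [-3.142, -0.001, -0.3]
contact_force: [-0.1, 0.8, 0.1]
opening: 0.0917
grip_force: 0.0
```

```bash
python3 - <<'E'
from h import *
s=tool(); shift(s,[.4915,.0530,.129],-.3)
E
```

```text
10.97 [0.4917 0.052  0.133 ] [-3.1415e+00 -7.0000e-04 -3.0010e-01] [-0.1  0.8  0.1] 0.0917 0.0
world d mm [-0.2  1.  -4. ] tool mm [-0.4 -0.9  4. ] roll -0.00013230368482469723
```

Request:
step_arm(commands=[{"translation":[0,-1,2],"roll":0},{"translation":[0,0,2],"roll":0},{"translation":[0,0,0],"roll":0}])

```text
time: 11.22
tool_pos: [0.4916, 0.053, 0.1286]
tool_rot: [3.141, 0.0, -0.3]
contact_force: [-0.8, 0.6, 0.2]
opening: 0.0919
grip_force: 0.0
```

Request:
step_arm(commands=[{"translation":[0,0,0],"roll":0},{"translation":[0,0,0],"roll":0},{"translation":[0,0,0],"roll":0},{"translation":[0,0,0],"roll":0},{"translation":[0,0,0],"roll":0},{"translation":[0,0,0],"roll":0},{"translation":[0,0,0],"roll":0},{"translation":[0,0,0],"roll":0},{"translation":[0,0,0],"roll":0},{"translation":[0,0,0],"roll":0}], fingers=0, grip_force=50)

```text
time: 12.05
tool_pos: [0.4917, 0.0529, 0.1287]
tool_rot: [3.141, -0.0, -0.3]
contact_force: [0.1, -0.6, -0.6]
opening: 0.055
grip_force: 50.0
```

Request:
step_arm(commands=[{"translation":[0,0,-1.5],"roll":0},{"translation":[0,0,-1.5],"roll":0},{"translation":[0,0,-2],"roll":0},{"translation":[0,0,-2],"roll":0},{"translation":[0,0,-2],"roll":0},{"translation":[0,0,-2],"roll":0},{"translation":[0,0,-2],"roll":0},{"translation":[0,0,-3],"roll":0},{"translation":[0,0,-4],"roll":0},{"translation":[0,0,-10],"roll":0},{"translation":[0,0,-15],"roll":0},{"translation":[0,0,-15],"roll":0},{"translation":[0,0,-15],"roll":0},{"translation":[0,0,-10],"roll":0},{"translation":[0,0,0],"roll":0}])

```text
time: 13.3
tool_pos: [0.4929, 0.053, 0.2163]
tool_rot: [-3.14, -0.005, -0.3]
contact_force: [0.3, -0.0, -1.0]
opening: 0.0549
grip_force: 50.0
```

```bash
python3 - <<'E'
from h import *
s=tool(); w=snap('wrist','w3.png'); a=snap('side','s3.png')
cv2.imwrite('pics/c3.png',cv2.resize(np.hstack([a,w])[:,:,::-1],(800,300),interpolation=cv2.INTER_AREA))
shift(s,[.455,-.262,.15],-.3)
E
```

```text
13.3 [0.4929 0.053  0.2163] [-3.1404 -0.0047 -0.3002] [ 0.3 -0.  -1. ] 0.0549 50.0
world d mm [ -37.9 -315.   -66.3] tool mm [ 56.9 312.1  66.3] roll -0.0002170140642421825
```

View pics/c3.png

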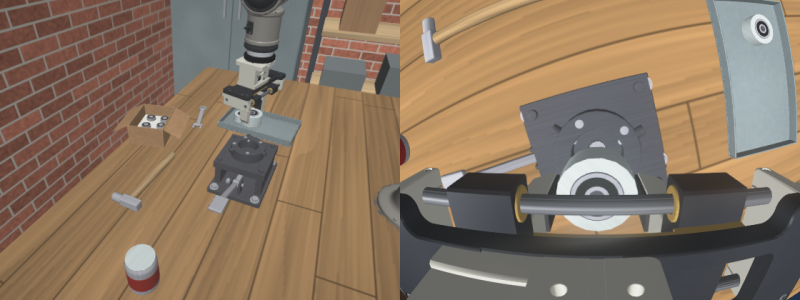

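The hub is gripped upright and clear of the nest. Next I carry it to the tray's free part, about 116 mm from the finished hub.

Request:
step_arm(commands=[{"translation":[3,12,0],"roll":0},{"translation":[7,24,0],"roll":0},{"translation":[7,25,0],"roll":0},{"translation":[7,25,0],"roll":0},{"translation":[7,25,0],"roll":0},{"translation":[7,25,0],"roll":0},{"translation":[7,25,0],"roll":0},{"translation":[7,25,0],"roll":0},{"translation":[7,25,0],"roll":0},{"translation":[7,25,0],"roll":0},{"translation":[7,25,0],"roll":0},{"translation":[7,25,0],"roll":0},{"translation":[7,23,0],"roll":0},{"translation":[0,0,10],"roll":-0.096},{"translation":[0,0,20],"roll":-0.097},{"translation":[0,0,30],"roll":0},{"translation":[0,0,25],"roll":0},{"translation":[0,0,15],"roll":0},{"translation":[0,0,0],"roll":0},{"translation":[0,0,0],"roll":0}])

```text
time: 15.07
tool_pos: [0.4828, -0.2675, 0.1126]
tool_rot: [-3.14, 0.003, -0.107]
contact_force: [0.5, 0.0, -1.3]
opening: 0.0549
grip_force: 50.0
```

```bash
python3 - <<'E'
from h import *
s=tool(); w=snap('wrist','w4.png')
shift(s,[.485,-.268,.025],-.107)
E
```

```text
15.07 [ 0.4828 -0.2675  0.1126] [-3.1401e+00  2.7000e-03 -1.0730e-01] [ 0.5  0.  -1.3] 0.0549 50.0
world d mm [  2.2  -0.5 -87.6] tool mm [ 2.2  0.3 87.6] roll -0.0002572724277256494
```

View pics/w4.png

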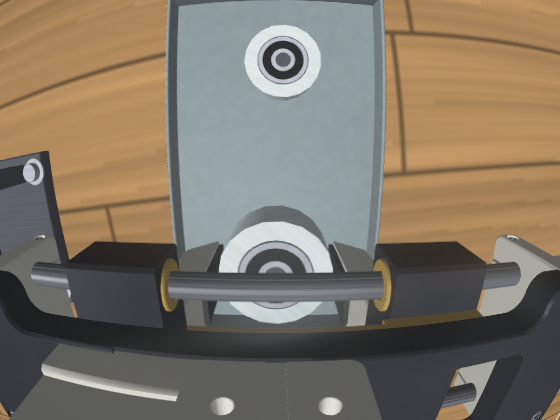

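The held hub sits at about (277,270), centred between the tray walls. The finished hub is ahead at (283,60), well clear. Descending now, slowly at the end.

Request:
step_arm(commands=[{"translation":[0,0,10],"roll":0},{"translation":[0,0,20],"roll":0},{"translation":[0,0,20],"roll":0},{"translation":[0,0,20],"roll":0},{"translation":[0,0,10],"roll":0},{"translation":[0,0,5],"roll":0},{"translation":[0,0,3],"roll":0},{"translation":[0,0,2],"roll":0},{"translation":[0,0,0],"roll":0},{"translation":[0,0,0],"roll":0}])

```text
time: 15.95
tool_pos: [0.484, -0.2683, 0.0246]
tool_rot: [3.141, -0.001, -0.107]
contact_force: [0.8, 1.5, -2.3]
opening: 0.055
grip_force: 50.0
```

Request:
step_arm(commands=[{"translation":[0,0,1],"roll":0},{"translation":[0,0,1],"roll":0},{"translation":[0,0,1],"roll":0},{"translation":[0,0,1],"roll":0},{"translation":[0,0,1],"roll":0},{"translation":[0,0,0],"roll":0},{"translation":[0,0,0],"roll":0}])

```text
time: 16.53
tool_pos: [0.4834, -0.2679, 0.0186]
tool_rot: [-3.142, 0.0, -0.107]
contact_force: [-0.1, 0.2, -2.6]
opening: 0.0549
grip_force: 50.0
```

Not touching yet.

Request:
step_arm(commands=[{"translation":[0,0,1],"roll":0},{"translation":[0,0,1],"roll":0},{"translation":[0,0,0],"roll":0},{"translation":[0,0,0],"roll":0},{"translation":[0,0,0],"roll":0}])

```text
time: 16.95
tool_pos: [0.4835, -0.268, 0.0167]
tool_rot: [3.141, -0.0, -0.107]
contact_force: [-0.8, -0.2, -2.6]
opening: 0.0546
grip_force: 50.0
```

Request:
step_arm(commands=[{"translation":[0,0,0.7],"roll":0},{"translation":[0,0,0.5],"roll":0},{"translation":[0,0,0],"roll":0},{"translation":[0,0,0],"roll":0}])

```text
time: 17.28
tool_pos: [0.4836, -0.268, 0.0159]
tool_rot: [3.141, -0.001, -0.107]
contact_force: [-0.4, 0.5, 3.1]
opening: 0.0548
grip_force: 50.0
```

Request:
step_arm(commands=[{"translation":[0,0,0],"roll":0},{"translation":[0,0,0],"roll":0},{"translation":[0,0,0],"roll":0},{"translation":[0,0,0],"roll":0}], grip_force=5)

```text
time: 17.62
tool_pos: [0.4836, -0.2681, 0.0157]
tool_rot: [3.141, -0.0, -0.107]
contact_force: [-0.8, -0.7, 3.2]
opening: 0.0558
grip_force: 5.0
```

Request:
step_arm(commands=[{"translation":[0,0,0],"roll":0},{"translation":[0,0,0],"roll":0},{"translation":[0,0,0],"roll":0},{"translation":[0,0,0],"roll":0},{"translation":[0,0,0],"roll":0},{"translation":[0,0,0],"roll":0},{"translation":[0,0,0],"roll":0},{"translation":[0,0,-4],"roll":0},{"translation":[0,0,-8],"roll":0},{"translation":[0,0,-12],"roll":0},{"translation":[0,0,-25],"roll":0},{"translation":[0,0,-35],"roll":0},{"translation":[0,0,-35],"roll":0},{"translation":[0,0,-35],"roll":0},{"translation":[0,0,-20],"roll":0},{"translation":[0,0,0],"roll":0},{"translation":[0,0,0],"roll":0}], fingers=0.82)

```text
time: 19.03
tool_pos: [0.4839, -0.2682, 0.1914]
tool_rot: [3.14, -0.003, -0.107]
contact_force: [-0.1, 0.2, -0.4]
opening: 0.0752
grip_force: 0.0
```

```bash
python3 - <<'E'
from h import *
s=tool(); a=snap('side','s5.png'); b=snap('wrist','w5.png')
cv2.imwrite('pics/c5.png',cv2.resize(np.hstack([a,b])[:,:,::-1],(800,300),interpolation=cv2.INTER_AREA))
for c in ['side','wrist']: print([(np.round(d['at'],3),d['confidence']) for d in search_frame(c,'done_hub_center')])
E
```

```text
19.03 [ 0.4839 -0.2682  0.1914] [ 3.1397e+00 -3.1000e-03 -1.0720e-01] [-0.1  0.2 -0.4] 0.0752 0.0
[(array([ 0.596, -0.266,  0.03 ]), 0.75)]
[(array([ 0.6  , -0.284,  0.033]), 0.91)]
```

View pics/c5.png

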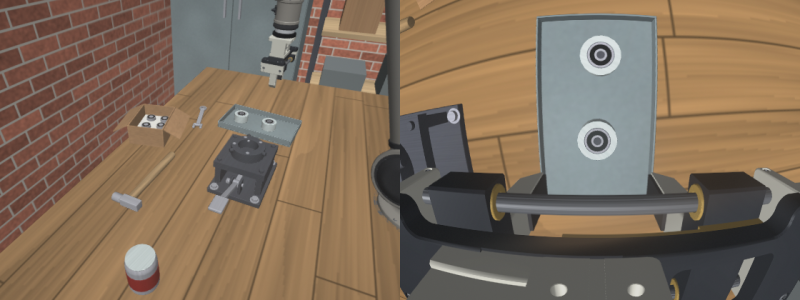

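Both hubs stand flat in the tray, bearing side up, at wrist-half pixels (600,55) and (597,140). The lever is up, the other things are unmoved, and the arm is clear.

```bash
python3 -c "
from cell import *
print(hand_in())"
```

```text
the job is handed in; nothing more can be done
None
```

The hub was pressed up with a full lever stroke, lifted out once the lever had come back up, and set down bearing side up in the tray beside the finished hub; I handed the job in at about 19 s.

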